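# Load a test cartridge through the reader's spring gate

### The job

Take the tall four-well test cartridge from the bench and set it upright in the reader's open loading lane, wedge nose towards the gate. Then push it along the lane, through the spring gate and under the hood until it is fully home against the stop, and draw back so that the gate closes behind it. Do not lift it over the gate, and leave the other things on the bench where they are.

Things in the scene. Friction and masses are not known exactly. Their poses are not given: they have to be found in the camera images.
- cartridge: Test cartridge: tall narrow white block, 90 long x 40 wide x 48 mm high, four foil discs in a row on top; about 0.14 kg. Origin: centre of its underside. x: towards its nose; y: across (sides at +-20 mm); z up. Flat upright rear face at x = -45 mm. It starts loose on the bench, upright, nose pointing within 45 degrees of the loading direction.
- nose (a point): Middle of the cartridge's front end, on its underside: 45 mm along x from the cartridge's origin. The nose tapers over its last 14 mm to 26 mm wide.
- loader: Cartridge reader, fixed. Origin on the bench, in the middle of the gate line; x: the loading direction, y: to the left seen along it, z up. In mm: grey deck, top at z = 12, 92 wide, x = -160 to 185. From x = 185 on: white housing 215 long, 200 wide, 160 high, screen on top.
- lane (a point): Point on the deck, on the middle line of the open lane, 85 mm before the gate line (reader x = -85, z = 12 mm): a good spot for the cartridge's origin when setting it down. The lane runs from x = -140 to -15 mm, 50 mm wide between two low guides (6 thick, 8 mm high above the deck), open above and at its outer end. Axes as the reader's.
- gate (a joint): Spring gate: grey upright leaf 52 wide, 42 high, 3 mm thick, across the lane at reader x = 0. 0 = shut; grows as it swings inward (to reader +x), up to 1.6 rad; cannot open outwards. A light spring shuts it (0.3 N at its edge to start, about 1.5 N wide open). It sweeps to x = 54 mm and shuts only when neither cartridge nor finger is in its sweep.
- gate_hinge (a point): Lower end of the gate's vertical hinge (reader x = 0, y = +30, z = 15 mm). The gate hangs between two posts, 46 mm high above the deck, inner faces at reader y = +-33 mm; open above.
- home (a point): Point on the deck where the cartridge's origin is when fully home (reader x = 120, y = 0, z = 12 mm): nose on the stop (upright face at x = 165 mm), rear face at x = 75 mm. The bay behind the gate has walls 15 mm high above the deck: right one straight at y = -25 mm, left one at y = +38, tapering from x = 64 to 122 mm to y = +25 mm; open above up to the hood.
- hood (a point): Middle of the front edge of the hood's flat top, at reader x = 105, z = 74 mm. The hood covers x = 105 to 185 mm; its underside is 58 mm above the deck.
- flat_cassette: the other cassette: low flat white block 86 x 60 x 18 mm with two large foil discs; not wanted. Origin: centre of its underside
- reagent_bottle: amber bottle with white cap, 48 mm across, 85 mm high; bystander. Origin: centre of its underside
- specimen_cup: white open cup, 60 mm across, 60 mm high; bystander. Origin: centre of its underside
- vial: small glass jar with grey cap, 26 mm across, 45 mm high; bystander. Origin: centre of its underside
- tip_box: grey box of pipette tips, 120 x 85 x about 54 mm high; bystander. Origin: centre of its underside
Not all that is in view belongs to the job. Leave any purple or red look-alike of the tip_box alone.

How it is judged:
By the outcome, as a careful person would: the job done as asked, in the order asked, and still so for the second after the job is handed in, with the robot touching nothing.
It also fails if it takes over 51 s, if anything falls off the work surface, if the arm or the gripper's body presses on something with over 40 N, if the wrist force passes 120 N, or if a joint passes its speed limit or range.

### The arm

A 6-joint arm with a two-finger parallel gripper is mounted at the origin on the work surface. World frame = base frame: x ahead of the robot, y to its left, z up, the work surface at z = 0. Lengths are in m, angles in rad, forces in N, time in s.
With the tool pointing down it reaches from about 0.35 to 0.875 m from the base axis. Payload 4.2 kg.
Tool frame: the origin (TCP) lies midway between the tips of the shut fingers; the grasp point (between the pads) lies bot.pinch_z behind it (bot.pinch_z is the distance from the TCP to the grasp point, in m); z points along the fingers, y is the line along which they close (so a half turn about z gives the same grasp; the last joint's range is limited). The gripper opens to 85 mm and grips with 20 to 120 N. Pads are 22 mm wide; open, the fingers measure 114 mm over their backs; the gripper's body (76 mm by 85 mm) begins 54 mm behind the grasp point. The pads swing forward as they close: fully open they stand 13 mm farther back than shut.
Start: joints at [0.259, 0.385, 0.008, 0, -1.194, -0.259], TCP at [0.625, 0, 0.231] pointing down, gripper open.
Joint ranges: [-3.14, 3.14], [-1.21, 2.06], [-1.07, 1.41], [-3.16, 2.05], [-2.99, -0.16], [-3.1, 3.1]. Speed limits (rad/s): [2.79, 2.79, 3.14, 3.14, 3.14, 3.14].

### API

Orientations are given as a unit quaternion [x, y, z, w].
In Python, from plant import bot, eoat, planner, get_obs, eyes, order gives the robot as it stands. Calls block until the motion is done:
- bot.move_pose(position, orientation): joint-space move of the TCP to a pose.
- bot.servo_line(position, attitude=None, rate=0.15, force_limit=None): straight line of the TCP; attitude=None keeps the orientation; rate is the mean speed in m/s. With force_limit (N) it stops when the force on the tool has changed by that much, and returns True; else False.
- bot.move_joints(angles): joint-space move.
- eoat.gripper_to(opening, newtons=None): finger opening in m; newtons is the grip in N (None keeps the last); returns when the fingers have stopped.
- bot.wait(seconds).
- planner.ik(position, orientation): joint angles nearest the present ones, or None.
- get_obs(): the state.
- eyes.camera(name): name is "scene" or "side" or "wrist"; returns a dict with "img" (420x560x3 uint8, red, green, blue), "z_map" (420x560 float32, m along the optical axis (not along the pixel's ray), 0 where there is no reading), "fov_y" (degrees; the focal length in pixels is half the picture's height over the tangent of half this angle, whatever the lens; pixels are square), "cx", "cy" (the principal point, pixels), "rvec" (rotation vector, rad) and "tvec" (3), from world to camera coordinates, as OpenCV has them. Camera axes: x right, y down, z forward; pixel columns grow to the right and rows downward; lengths in m; the calibration is good to about 2 mm. The wrist camera is an equidistant fisheye: a pixel r from the principal point sees the ray r / f radians off the axis. A picture is of the moment at which its call begins.
A pose or a line that the arm cannot do raises bot.PlanningError and nothing moves.
- order.hand_in(): hands the job in; it is judged then, once.
The state is a dict: "clock": time; "joint_positions": joint angles; "joint_vel": joint speeds; "joint_torque": joint torques, N m; "ee_pos": TCP position; "tcp_rot": TCP orientation; "ft_force": force on the tool from outside, world axes, zero at the start; "ft_torque": the same for the moment, N m; "width": finger opening in m; "grasp_force": force on a finger pad.
Only numpy, scipy, OpenCV 4.12 (cv2) and the standard library are available. Lean on these libraries where they do the work, as an engineer would, in place of code of your own. Each camera call takes 0.05 s, during which the arm holds its last target. There are 200 camera calls.

## Working session

There is one attempt and no reset: what is moved stays moved. The work goes in short steps, each a Python script; the robot and the scene stay as the last script left them, time stands still between calls to the robot, and variables do not carry over. Pictures are saved under pics/ and viewed, at most 10 in all, crops included, and the job is handed in when it is done.

```bash
ls; mkdir -p pics
cat > h.py <<'E'
import numpy as np, cv2
from plant import bot, eoat, planner, get_obs, eyes, order
from scipy.spatial.transform import Rotation as R
def shot(n,fn):
    d=eyes.camera(n); cv2.imwrite('pics/'+fn+'.png',d['img'][:,:,::-1]); np.save('pics/'+fn+'.npy',d,allow_pickle=True); return d
def cloud(d,fish=False):
    h,w=d['z_map'].shape; f=h/2/np.tan(np.radians(d['fov_y'])/2)
    v,u=np.mgrid[:h,:w]; x=(u-d['cx']);y=(v-d['cy']);z=d['z_map']
    if fish:
        r=np.hypot(x,y)+1e-9; t=np.tan(np.minimum(r/f,1.5))/r; X=x*t;Y=y*t
    else: X=x/f;Y=y/f
    P=np.stack([X*z,Y*z,z],-1); M=cv2.Rodrigues(np.array(d['rvec'],float))[0]
    W=(P-np.array(d['tvec']).ravel())@M; W[z<=0]=np.nan; return W
def down(yaw): # tool z down, tool x at yaw
    return (R.from_euler('z',yaw)*R.from_euler('x',np.pi)).as_quat()
E
python3 - <<'E'
from h import *
a=shot('scene','s1'); b=shot('side','d1'); c=shot('wrist','w1')
for d in(a,b,c): print(d['fov_y'],d['cx'],d['cy'],np.ravel(d['rvec']),np.ravel(d['tvec']))
o=get_obs(); print(o['ee_pos'],o['tcp_rot'],o['clock'],bot.pinch_z,down(0))
cv2.imwrite('pics/c1.png',cv2.resize(np.vstack([np.hstack([a['img'],b['img']])])[:,:,::-1],None,fx=.71,fy=.71,interpolation=cv2.INTER_AREA))
E
```

```text
pics
44.71446252865316 284.26750359012425 206.26375055499696 [ 1.81056256  1.3920707  -0.73395279] [-0.19100149 -0.23589195  1.63120235]
45.83083061093035 281.31418580784253 205.67335920742858 [ 0.77321147 -2.62729587  1.05567911] [0.49252823 0.23710813 1.22903842]
65.70646984690485 280.0400263042779 210.32128005483065 [1.16733959e-03 3.10034298e+00 4.87262400e-01] [ 0.6227553  -0.04005483  0.38054946]
[6.24583884e-01 2.33684141e-05 2.30474509e-01] [-7.07076979e-01  7.07136115e-01  5.23535955e-04 -6.21880458e-04] 0.15 0.0187 [1.000000e+00 0.000000e+00 0.000000e+00 6.123234e-17]
```

View pics/s1.png

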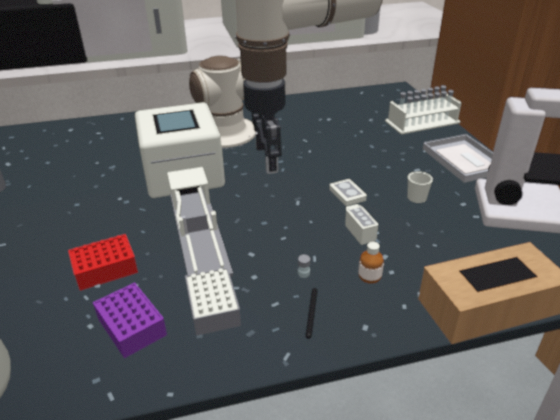

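View pics/w1.png

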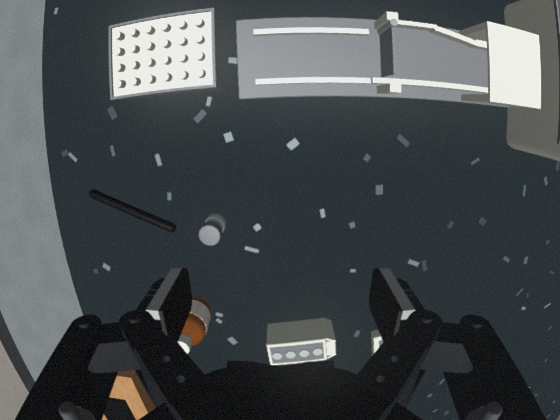

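View pics/d1.png

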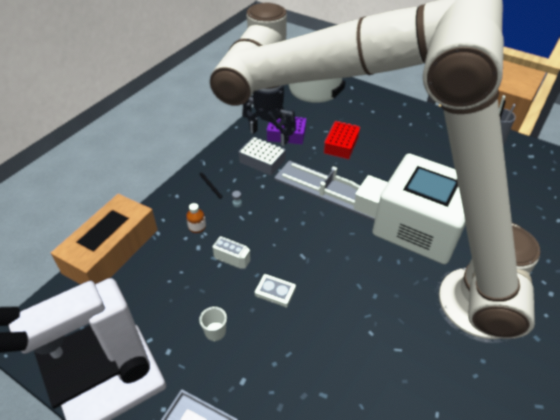

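The scene view shows the cartridge at (361,223), flat cassette at (347,190), and reader lane from (205,270) up to hood (188,180), with the tip box just off its outer end. In the wrist view, the cartridge is at (300,343), the gate is at (388,50), and the hood is at (515,65).

```bash
cat > m.py <<'E'
from h import *
def rect(W,m):
    P=W[m]; P=P[~np.isnan(P).any(1)]; return P
for fn,fish in(('s1',0),('w1',1),('d1',0)):
    d=np.load('pics/'+fn+'.npy',allow_pickle=True).item(); W=cloud(d,fish); z=W[...,2]
    C=-cv2.Rodrigues(np.array(d['rvec'],float))[0].T@np.ravel(d['tvec']); print(fn,'cam',C.round(3))
    pix=dict(s1=dict(cart=(361,215),gate=(198,222),deck=(212,255),hood=(186,180),tip=(212,290),bottle=(372,250),vial=(304,262)),
      w1=dict(cart=(300,357),gate=(388,18),postR=(395,88),deck=(245,60),hood=(515,65),tip=(165,55),vial=(208,235)),
      d1=dict(cart=(232,245),tip=(262,152),deck=(295,175),hood=(372,195)))[fn]
    for k,(u,v) in pix.items(): print(k,W[v,u].round(3))
    # cartridge top: component near z 48
    u,v=pix['cart']; m=(abs(z-.048)<.006).astype(np.uint8)
    n,l,s,c=cv2.connectedComponentsWithStats(m); i=l[v,u]
    if i:
        p=(W[l==i][:,:2]*1000).astype(np.float32); print('cart top',s[i],cv2.minAreaRect(p))
    u,v=pix['deck']; m=(abs(z-.012)<.006).astype(np.uint8); n,l,s,c=cv2.connectedComponentsWithStats(m); i=l[v,u]
    if i: p=(W[l==i][:,:2]*1000).astype(np.float32); print('deck',s[i],cv2.minAreaRect(p))
E
python3 m.py
```

```text
s1 cam [ 1.473 -0.181  0.742]
cart [0.6   0.223 0.052]
gate [ 0.513 -0.141  0.041]
deck [ 0.604 -0.124  0.013]
hood [ 0.379 -0.151  0.075]
tip [ 0.743 -0.141  0.042]
bottle [0.755 0.183 0.081]
vial [0.715 0.053 0.045]
cart top [347 205  31  26 446] ((597.8873901367188, 222.56678771972656), (94.41123962402344, 44.7783317565918), 8.357362747192383)
deck [ 173  206   60   70 1607] ((528.6848754882812, -141.28134155273438), (291.341796875, 92.06716918945312), 2.1929728984832764)
w1 cam [ 0.624 -0.079  0.372]
cart [0.596 0.232 0.048]
gate [ 0.516 -0.177  0.057]
postR [ 0.509 -0.104  0.057]
deck [ 0.661 -0.134  0.011]
hood [ 0.368 -0.148  0.074]
tip [ 0.737 -0.139  0.054]
vial [0.703 0.056 0.044]
cart top [ 266  336   70   29 1545] ((594.7345581054688, 222.81007385253906), (90.91712188720703, 41.74050521850586), 6.355759143829346)
deck [  235    17   281   133 15534] ((489.91864013671875, -128.78704833984375), (116.7608871459961, 372.7232971191406), 83.40155029296875)
d1 cam [0.052 0.839 1.05 ]
cart [0.597 0.218 0.047]
tip [ 0.743 -0.133  0.046]
deck [ 0.619 -0.129  0.014]
hood [ 0.364 -0.121  0.073]
cart top [213 237  37  22 439] ((595.4497680664062, 225.01336669921875), (91.24967956542969, 44.191688537597656), 7.366400718688965)
deck [ 275  161  101   59 1161] ((505.3355712890625, -139.64431762695312), (331.8038635253906, 98.48104858398438), 1.8851348161697388)
```

```bash
cat > m2.py <<'E'
from h import *
def reader(fn,fish=1):
    d=np.load('pics/'+fn+'.npy',allow_pickle=True).item(); W=cloud(d,fish).reshape(-1,3); W=W[~np.isnan(W).any(1)]
    x,y,z=W.T
    s=(z>.0165)&(z<.0225)&(x>.535)&(x<.645)
    for lo,hi in((-.185,-.15),(-.13,-.09)):
        q=W[s&(y>lo)&(y<hi)]; p=np.polyfit(q[:,0],q[:,1],1); r=q[:,1]-np.polyval(p,q[:,0]); q=q[abs(r)<.006]; p=np.polyfit(q[:,0],q[:,1],1)
        print('guide',len(q),np.degrees(np.arctan(p[0])),np.polyval(p,[.51,.596]))
    for nm,m in(('posts',(z>.052)&(z<.062)&(x>.45)&(x<.56)&(y<-.08)&(y>-.2)),('hood',(z>.069)&(z<.079)&(x>.3)&(x<.45)&(y<-.05)),('tip',(z>.03)&(z<.06)&(x>.66)&(x<.85)&(y<-.05))):
        q=W[m]; print(nm,len(q))
        if len(q): print(q.min(0).round(4),q.max(0).round(4),np.percentile(q,[2,98],axis=0).round(4).tolist())
if __name__=='__main__':
    reader('w1')
    for yaw in(0.12,0.12+np.pi):
        for p in([.596,.2235,.014],[.58,-.14,.03],[.44,-.14,.03]): print(yaw,planner.ik(p,down(yaw)))
E
python3 m2.py
```

```text
guide 604 2.305446980633684 [-0.17009946 -0.16663715]
guide 581 2.3012711965024106 [-0.11426602 -0.11080999]
posts 496
[ 0.5028 -0.1848  0.052 ] [ 0.5185 -0.0997  0.0619] [[0.5046, -0.1832, 0.0525], [0.518, -0.1007, 0.0611]]
hood 4733
[ 0.3121 -0.2384  0.069 ] [ 0.4083 -0.0503  0.079 ] [[0.3226, -0.215, 0.0704], [0.4059, -0.0702, 0.0779]]
tip 8498
[ 0.6869 -0.1878  0.0301] [ 0.8099 -0.0992  0.0558] [[0.6887, -0.1845, 0.0375], [0.8059, -0.102, 0.0542]]
0.12 [ 6.12534824e-01  6.20538259e-01 -1.99760271e-01  4.44089210e-16
 -7.50497796e-01  1.07826150e+00]
0.12 [ 3.42865129e-02  5.48160567e-01 -2.95194997e-01  4.44089210e-16
 -7.27440762e-01  1.65650981e+00]
0.12 [ 4.53425620e-02  3.79793861e-01 -6.31777885e-01  4.44089210e-16
 -5.59224581e-01  1.64545376e+00]
3.2615926535897932 [ 6.12534824e-01  6.20538259e-01 -1.99760271e-01 -4.44089210e-16
 -7.50497796e-01 -2.06333115e+00]
3.2615926535897932 [ 3.42865129e-02  5.48160567e-01 -2.95194997e-01 -4.44089210e-16
 -7.27440762e-01 -1.48508284e+00]
3.2615926535897932 [ 4.53425620e-02  3.79793861e-01 -6.31777885e-01 -4.44089210e-16
 -5.59224581e-01 -1.49613889e+00]
```

```bash
cat >> h.py <<'E'
psi=np.radians(2.3); G=np.array([.511,-.1422])
def rd(x,y,z): # reader -> world
    c,s=np.cos(psi),np.sin(psi); return [G[0]-x*c+y*s,G[1]-x*s-y*c,z]
E
python3 - <<'E'
from h import *
q=down(np.radians(6.8)); p=np.array([.5955,.2235])
eoat.gripper_to(.085)
bot.move_pose([*p,.15],q)
bot.servo_line([*p,.014],rate=.1,force_limit=8)
eoat.gripper_to(.0,40); o=get_obs(); print(o['width'],o['grasp_force'],o['ee_pos'])
bot.servo_line([*p,.13],rate=.15)
o=get_obs(); print(o['width'],o['grasp_force'],o['clock'])
bot.move_pose(rd(-75,0,.13) if 0 else rd(-.075,0,.13),down(psi))
shot('side','d2'); shot('wrist','w2'); print(get_obs()['clock'])
a=np.load('pics/w2.npy',allow_pickle=True).item()['img'];b=np.load('pics/d2.npy',allow_pickle=True).item()['img']
cv2.imwrite('pics/c2.png',cv2.resize(np.hstack([a,b])[:,:,::-1],(800,300),interpolation=cv2.INTER_AREA))
E
```

```text
0.03952176585104142 41.97693049907684 [0.59581636 0.22380239 0.01439609]
0.03969562590234111 41.65691077709198 4.4917
5.95
```

View pics/c2.png

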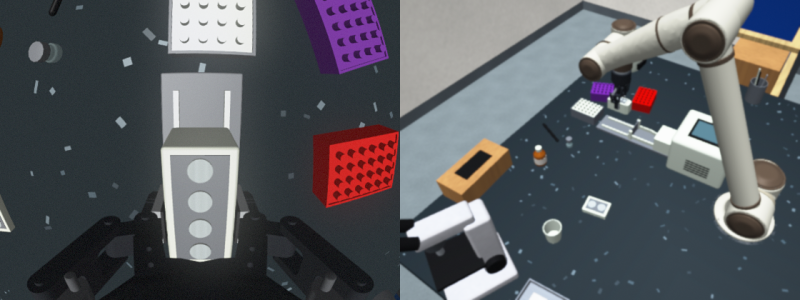

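The cartridge is held squarely, with its top at about (200,205) in the left half and the lane guides visible behind it. I'll check its offset numerically.

Run:
```python
from h import *
d=np.load('pics/w2.npy',allow_pickle=True).item(); W=cloud(d,1).reshape(-1,3); W=W[~np.isnan(W).any(1)]
c,s=np.cos(psi),np.sin(psi); D=W[:,:2]-G
r=np.stack([-D[:,0]*c-D[:,1]*s, D[:,0]*s-D[:,1]*c],1)*1000; z=W[:,2]
t=(z>.15)&(z<.172)&(abs(r[:,1])<26)&(r[:,0]<-20)&(r[:,0]>-140); print(t.sum(),np.median(z[t]),np.percentile(r[t],[1,50,99],axis=0).round(1).tolist())
for b in((-125,-105),(-105,-85),(-85,-65)):
    k=t&(r[:,0]>b[0])&(r[:,0]<b[1]); print(b,np.percentile(r[k,1],[2,98]).round(1) if k.any() else 0)
for sg in(-1,1):
    k=(z>.0165)&(z<.0225)&(r[:,0]<-80)&(r[:,0]>-138)&(sg*r[:,1]>20)&(sg*r[:,1]<38); q=r[k]
    print('guide',len(q),np.polyfit(q[:,0],q[:,1],1) if len(q)>20 else 0)
k=(z>.008)&(z<.015)&(r[:,0]<-141)&(abs(r[:,1])<60)&(r[:,0]>-165); print('deck end',np.percentile(r[k],[1,99],axis=0))
```

```text
18005 0.16375598940151084 [[-119.9, -23.5], [-89.9, -1.1], [-47.3, 22.5]]
(-125, -105) [-20.1  17.4]
(-105, -85) [-24.1  23.5]
(-85, -65) [-22.5  20.2]
guide 404 [ 5.32459220e-03 -2.70007138e+01]
guide 403 [-1.08958317e-02  2.68832006e+01]
deck end [[-159.52677093  -44.25344565]
 [-141.09739272   45.07697343]]
```

Run:
```python
from h import *
bot.servo_line(rd(-.075,.0008,.05),rate=.15)
print(bot.servo_line(rd(-.075,.0008,.0255),rate=.04,force_limit=4), get_obs()['ee_pos'])
eoat.gripper_to(.085)
bot.servo_line(rd(-.075,.0008,.13),rate=.2)
eoat.gripper_to(0)
bot.servo_line(rd(-.148,0,.13),rate=.2)
d=shot('wrist','w3'); shot('side','d3'); o=get_obs(); print(o['clock'],o['width'],o['ft_force'])
W=cloud(d,1).reshape(-1,3); W=W[~np.isnan(W).any(1)]
c,s=np.cos(psi),np.sin(psi); D=W[:,:2]-G
r=np.stack([-D[:,0]*c-D[:,1]*s, D[:,0]*s-D[:,1]*c],1)*1000; z=W[:,2]
t=(z>.054)&(z<.066)&(abs(r[:,1])<30)&(r[:,0]<-20)&(r[:,0]>-140); print(t.sum(),np.percentile(r[t],[1,50,99],axis=0).round(1).tolist() if t.any() else 0)
a=d['img'];b=np.load('pics/d3.npy',allow_pickle=True).item()['img'][120:260,220:440]
cv2.imwrite('pics/c3.png',np.hstack([cv2.resize(a,(400,300)),cv2.resize(b,(400,300))])[:,:,::-1])
```

```text
True [ 0.5855091  -0.13996394  0.02640314]
9.7833 9.383491157962066e-05 [-0.37898404  1.1065564  -0.19029054]
355 [[-119.2, -18.5], [-115.9, 0.6], [-28.5, 19.8]]
```

View pics/c3.png

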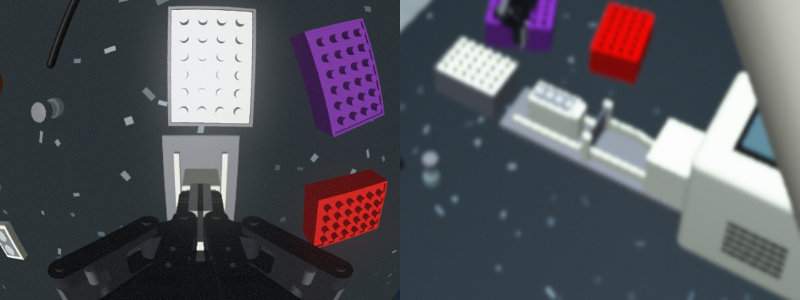

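The cartridge stands upright in the lane, centred to under 1 mm (right half, around (558,105)), nose towards the gate. Now I'll push.

Run:
```python
from h import *
print(bot.servo_line(rd(-.148,0,.030),rate=.1,force_limit=8))
def rx():
    o=get_obs(); D=np.array(o['ee_pos'][:2])-G; c,s=np.cos(psi),np.sin(psi)
    return np.round([1000*(-D[0]*c-D[1]*s),1000*(D[0]*s-D[1]*c),1000*o['ee_pos'][2],*o['ft_force'],o['clock']],1)
for x in(-.08,-.02,.03,.055):
    h=bot.servo_line(rd(x,0,.030),rate=.06,force_limit=12); print(h,rx())
    if h: break
else:
    print(bot.servo_line(rd(.072,0,.030),rate=.025,force_limit=8),rx())
d=shot('side','d4'); cv2.imwrite('pics/c4.png',cv2.resize(d['img'][120:260,220:440],(660,420))[:,:,::-1])
```

```text
False
False [-79.7   0.   30.    1.4  -0.5   0.6  12.2]
False [-19.1   0.   29.7  -0.    0.2   0.3  13.4]
False [30.7  0.1 29.8  0.2  0.4  0.8 14.4]
False [56.5 -0.1 29.9 -0.   2.   0.7 14.9]
True [62.1  0.1 30.5  1.5  0.7  0.5 15.4]
```

View pics/c4.png

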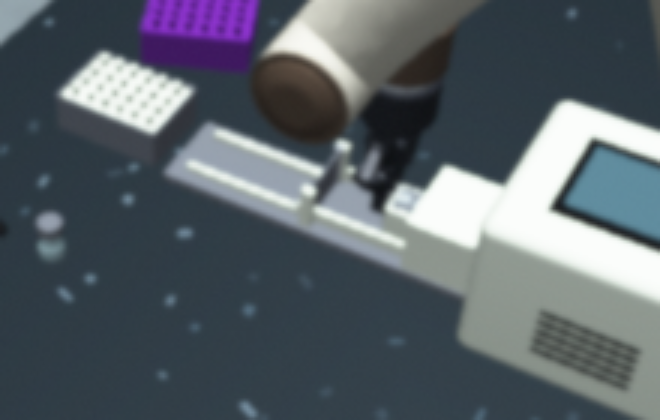

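The side view shows the cartridge under the hood. The gate (325,175) already appears shut behind the finger, so I mustn't draw back through it. I'll press once more to confirm the stop, then lift straight out and check.

```bash
cat > fin.py <<'E'
from h import *
def rx():
    o=get_obs(); D=np.array(o['ee_pos'][:2])-G; c,s=np.cos(psi),np.sin(psi)
    return np.round([1000*(-D[0]*c-D[1]*s),1000*(D[0]*s-D[1]*c),1000*o['ee_pos'][2],*o['ft_force'],o['clock']],1)
def look(n):
    d=shot('wrist',n); W=cloud(d,1); D=W[...,:2]-G; c,s=np.cos(psi),np.sin(psi)
    r0=(-D[...,0]*c-D[...,1]*s)*1000; r1=(D[...,0]*s-D[...,1]*c)*1000; z=W[...,2]*1000
    t=(abs(z-60)<5)&(abs(r1)<28)&(r0>40)&(r0<106); print('cart top',t.sum(),np.percentile(r0[t],[1,5]) if t.any() else 0,np.percentile(r1[t],[1,99]) if t.any() else 0)
    g=(z>25)&(z<60)&(abs(r1)<27)&(r0>-15)&(r0<58); print('gate',g.sum(),np.percentile(r0[g],[2,50,98]) if g.any() else 0)
    return d
E
python3 - <<'E'
from fin import *
print(bot.servo_line(rd(.070,0,.030),rate=.015,force_limit=15),rx())
x=rx()[0]/1000
bot.servo_line(rd(x-.004,0,.030),rate=.03); print(rx())
bot.servo_line(rd(x-.004,0,.14),rate=.12); print(rx())
bot.servo_line(rd(-.04,0,.2),rate=.2)
d=look('w5'); print(rx())
e=shot('side','d5')['img'][120:260,220:440]
cv2.imwrite('pics/c5.png',np.hstack([cv2.resize(d['img'],(400,300)),cv2.resize(e,(400,300))])[:,:,::-1])
E
```

```text
False [62.3  0.1 32.  11.7 -0.  -1.1 16.1]
[59.5  0.  29.5 -0.5  0.2  0.  16.7]
[ 5.900e+01 -1.000e-01  1.393e+02 -5.000e-01  1.000e-01 -8.000e-01
  1.770e+01]
cart top 0 0 0
gate 883 [-8.53272471 -0.84323406 38.45507789]
[-3.840e+01 -1.000e-01  1.986e+02  3.000e-01  2.000e-01  3.000e-01
  1.850e+01]
```

View pics/c5.png

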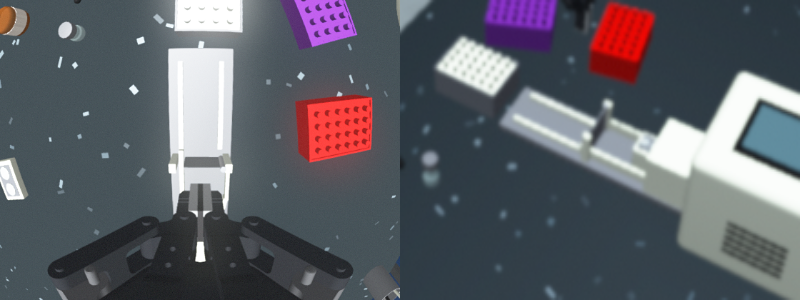

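The gate is square across the lane at (205,162), and the foil top shows just outside the hood at (645,145). I'll measure the rear face from directly above.

Run:
```python
from fin import *
bot.move_pose(rd(.10,0,.27),down(psi))
d=look('w6'); print(rx())
cv2.imwrite('pics/c6.png',d['img'][:,:,::-1])
```

```text
cart top 1016 [74.44196724 75.48586114] [-24.29762563  13.39124483]
gate 312 [-10.29201781   2.02843178  49.99147993]
[100.   -0.  269.7   0.4  -0.5   0.4  19.3]
```

View pics/c6.png

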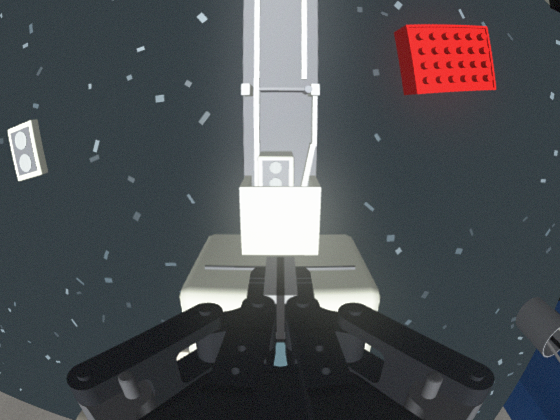

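The cartridge's rear edge (275,155) is at reader x ≈ 75 mm, so it is home. The gate (280,89) is straight across the lane and shut, and the robot touches nothing.

```bash
python3 -c "
from h import *
print(order.hand_in())"
```

```text
the job is handed in; nothing more can be done
None
```

The cartridge is fully home against the stop with its rear face at reader x ≈ 75 mm, the gate is shut behind it, and the job was handed in at about 19 s; because the gate had closed behind the finger, I lifted the finger straight up out of the bay instead of drawing it back through the gate.

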